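Pop a tin out of the gated rack and trap it on the ramp

ROBOT

A 6-joint arm with a two-finger parallel gripper is mounted at the origin on the work surface. World frame = base frame: x ahead of the robot, y to its left, z up, the work surface at z = 0. Lengths are in m, angles in rad, forces in N, time in s.
With the tool pointing down it reaches from about 0.225 to 0.725 m from the base axis. Payload 3.1 kg.
Tool frame: the origin (TCP) lies on the centre line of the jaws, within the pads' length; the fingertips stand 17 mm ahead of it and the grasp point (between the pads) lies 2 mm behind it; z points along the fingers, y is the line along which they close (so a half turn about z gives the same grasp; the last joint's range is limited). The gripper opens to 85 mm and grips with 20 to 120 N. Pads are 22 mm wide; open, the fingers measure 114 mm over their backs; the gripper's body (76 mm by 85 mm) begins 54 mm behind the grasp point. The pads swing forward as they close: fully open they stand 13 mm farther back than shut.
Start: joints at [-1.309, 0.048, 0.099, 1.622, 0, 1.443], TCP at [0.199, -0.486, 0.248] pointing down, gripper open.
Joint ranges: [-2.91, 2.91], [-0.99, 1.94], [-1.21, 1.42], [-2.12, 2.29], [-1.49, 1.47], [-3.14, 3.14]. Speed limits (rad/s): [2.79, 2.79, 3.14, 3.14, 3.14, 3.14].

INTERFACE

Orientations are given as [roll, pitch, yaw] about the fixed x, y, z axes, in that order (R = Rz(yaw) Ry(pitch) Rx(roll)).
In Python, from workcell import bot, vision, ticket, telemetry gives the robot as it stands. Calls block until the motion is done:
- bot.move_pose(position, orientation): joint-space move of the TCP to a pose.
- bot.move_linear(position, v=0.15, rotation=None, max_force=None): straight line of the TCP; rotation=None keeps the orientation; v is the mean speed in m/s. With max_force (N) it stops when the force on the tool has changed by that much, and returns True; else False.
- bot.movej(angles): joint-space move.
- bot.gripper_to(opening, f_grip=None): opening from 0.0 (shut) to 1.0 (fully open); f_grip is the grip in N (None keeps the last); returns when the fingers have stopped.
- bot.hold(seconds).
- bot.solve_ik(position, orientation): joint angles nearest the present ones, or None.
- vision.grab_frame(name): name is "scene" or "top" or "wrist"; returns a dict with "pixels" (420x560x3 uint8, red, green, blue), "camera_matrix" (3x3 intrinsics, pixels), "rvec" (rotation vector, rad) and "tvec" (3), from world to camera coordinates, as OpenCV has them; the wrist camera has in their place "mount" (4x4, takes a point from camera to tool coordinates, whose origin is the TCP and whose axes are the flange's). Camera axes: x right, y down, z forward; pixel columns grow to the right and rows downward; lengths in m; the calibration is good to about 2 mm. A picture is of the moment at which its call begins: read the wrist's pose just before it. There is no depth.
A pose or a line that the arm cannot do raises bot.IKError and nothing moves.
- ticket.finish_job(): hands the job in; it is judged then, once.
Readings, each from a call of its own:
- telemetry.read_time(): time.
- telemetry.read_q(): joint angles.
- telemetry.read_qd(): joint speeds.
- telemetry.read_joint_efforts(): joint torques, N m.
- telemetry.read_tcp_pos(): TCP position.
- telemetry.read_tool_rot(): TCP orientation.
- telemetry.read_contact_force(): force on the tool from outside, world axes, zero at the start.
- telemetry.read_moment(): the same for the moment, N m.
- telemetry.read_grip_width(): opening from 0.0 (shut) to 1.0 (fully open).
- telemetry.read_gripper_force(): force on a finger pad.
Only numpy, scipy, OpenCV 4.12 (cv2) and the standard library are available. Lean on these libraries where they do the work, as an engineer would, in place of code of your own. Each camera call takes 0.05 s, during which the arm holds its last target. There are 200 camera calls.

TASK

A tin lies on its side in the sloping steel rack, behind a gate and in front of a spring pusher: press the square paddle beside the rack fully down with one finger so that the gate drops and the tin pops out, and trap the tin with the other finger, standing in the lane, before it rolls off the ramp's lower end. Finish while holding it so: paddle still held down, the tin at rest on the ramp past the gate against your finger. Lift nothing and leave the other things where they are.

Things in the scene. Friction and masses are not known exactly. Their poses are not given: they have to be found in the camera images.
- rack: Fixed steel tin rack, 250 x 74 mm, 105 mm tall back plate at its uphill end. Origin: on the counter under the lane's middle line; x points uphill (level), y to the paddle's side, z up. The lane falls 10 degrees towards -x: its floor is 40 mm above the counter at the gate (x = -10 mm), 27 mm beside the paddle (x = -85), 14 mm at the lower end (x = -160), which has no stop.
- lane: The sloping lane floor, 64 mm wide between 5 mm walls that rise 22 mm above it. Origin: on the floor's surface, mid-lane, at the gate; x points uphill along the slope, y to the paddle's side, z square to the floor. Open lower end at x = -152 mm. The gate is a 4 mm plate across the lane at x = 0, standing 10 mm above the floor, that sinks with the paddle.
- paddle (a joint): How far the paddle is pressed: 0 up, 0.014 m fully down. Spring: 2.3 N to start it moving, 4.9 N fully down; it rises again when let go. The gate sinks by as much as the paddle: the tin escapes at about 0.007 and the gate is flush with the floor at 0.010.
- paddle_top (a point): Centre of the upper face of the paddle, an aluminium push plate 36 mm (along the lane) x 30 mm, on a black housing outside the lane wall, at x = -85, y = +58 mm from the rack's origin (58 mm from mid-lane, downhill of the gate). 52 mm above the counter when up, 38 mm when fully down, which is 11 mm above the lane floor next to it.
- tin: The tin in the rack: 54 mm diameter, 58 mm long, about 0.25 kg, paper label, lying across the lane. Origin at its centre, 27 mm above the lane floor. At the start it rests against the gate's uphill side, its centre about 24 mm up the slope from the gate, 71 mm above the counter, a spring pusher (0.75 N) behind it. Let go, it rolls 100 mm in about half a second.
- spare_tin: A like tin standing upright on the counter, not to be moved. Origin at its centre, 29 mm up.
- parts_bin: Open red plastic parts bin, 85 x 70 x 50 mm tall, not to be moved. Origin at the centre of its underside.
- driver: Screwdriver, 190 mm long, lying on the counter, not to be moved. Origin midway along it, at the counter.
There are look-alikes about, which are no part of the job. Leave any orange look-alike of the tin alone.

How it is judged:
On the way:
1. the paddle is pressed down until the gate has dropped (value of joint paddle above 0.008 m).
At the end, for the whole second after the job is handed in: The paddle is held down (more than 8 of 14 mm); the tin lies at rest on the lane floor, between the walls, its centre at least 10 mm downhill of the gate and at least 7 mm short of the open lower end, and a finger touches it (more than 0.04 N) (value of joint paddle above 0.008 m and contact force between the fingers and tin above 0.04 N and x of tin in the frame of lane between -0.145 and -0.01 m and y of tin in the frame of lane between -0.012 and 0.012 m and z of tin in the frame of lane between 0.022 and 0.033 m and linear speed of tin below 0.02 m/s); the arm keeps its last pose, push and grip.
It fails at once if the tin rolls off the ramp's lower end (x of tin in the frame of lane below -0.15 m).
It fails at once if the tin is lifted off the lane floor by more than 15 mm (z of tin in the frame of lane above 0.042 m).
It fails at once if the spare tin, the bin or the screwdriver is moved by more than 30 mm (distance of any of spare_tin, parts_bin, driver from where it was at the start of the episode above 0.03 m).
It also fails if it takes over 32 s, if anything falls off the work surface, if the arm or the gripper's body presses on something with over 40 N, if the wrist force passes 120 N, or if a joint passes its speed limit or range.

## Working session

There is one attempt and no reset: what is moved stays moved. The work goes in short steps, each a Python script; the robot and the scene stay as the last script left them, time stands still between calls to the robot, and variables do not carry over. Pictures are saved under pics/ and viewed, at most 10 in all, crops included, and the job is handed in when it is done.

```bash
mkdir -p pics; python3 - <<'E'
from workcell import bot, vision, ticket, telemetry
import cv2,pickle
for n in("scene","top"):
    f=vision.grab_frame(n); pickle.dump(f,open(f'{n}.pkl','wb'))
    cv2.imwrite(f'pics/{n}.png',cv2.resize(f['pixels'][:,:,::-1],(800,600),interpolation=cv2.INTER_CUBIC))
print(telemetry.read_tcp_pos(),telemetry.read_tool_rot(),telemetry.read_time())
E
```

```text
[ 0.19934645 -0.48512357  0.24725163] [-3.13950546e+00 -2.99466032e-04  3.89769568e-01] 0.1
```

View pics/scene.png

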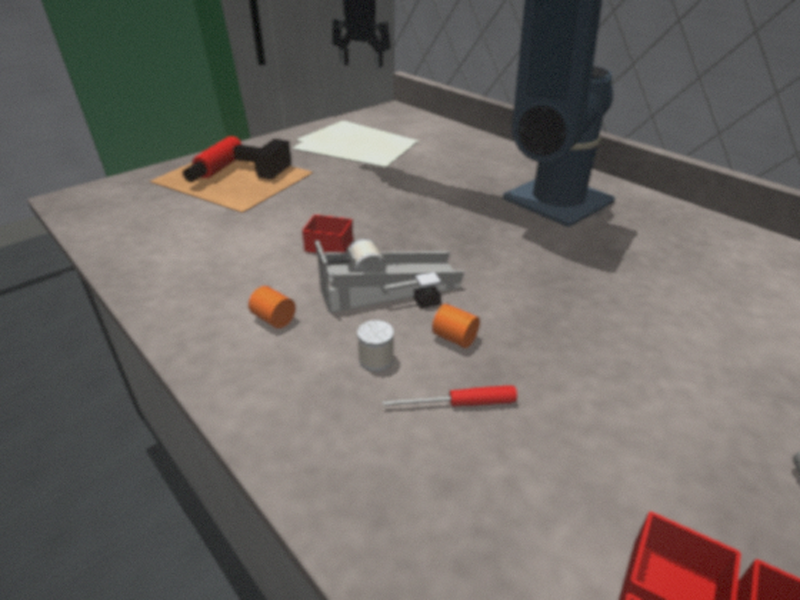

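View pics/top.png

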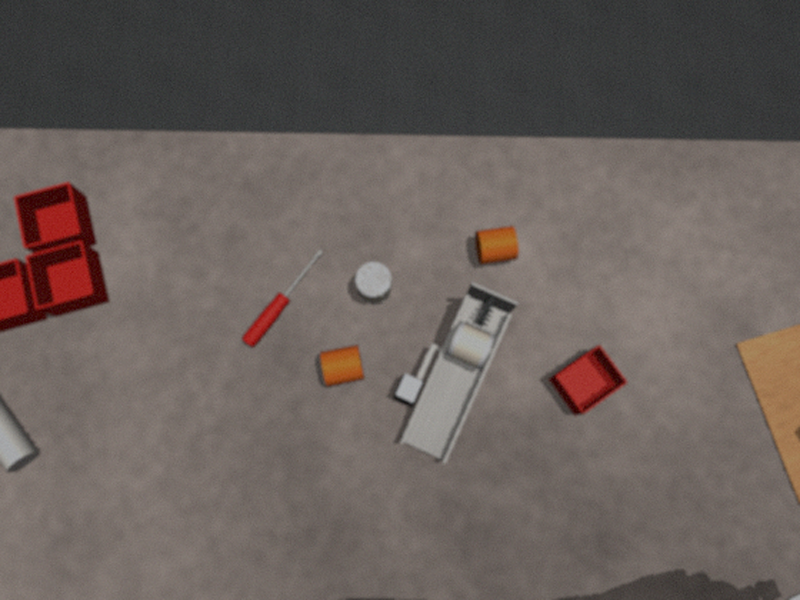

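The top view shows the rack running from its back plate at (472,287)–(516,304) down to its lower end at (402,441)–(444,460). The paddle is at about (410,385) and the tin at (470,343). The standing spare tin is at (373,281). I'll fit the rack pose roughly, then look closer with the wrist camera.

```bash
cat > h.py <<'E'
import numpy as np, cv2, pickle
from scipy.optimize import least_squares
def proj(f,P): return cv2.projectPoints(np.float64(P),np.float64(f['rvec']),np.float64(f['tvec']),np.float64(f['camera_matrix']),None)[0][:,0]
def world(p,P):
    c,s=np.cos(p[2]),np.sin(p[2]); P=np.float64(P)
    return np.c_[p[0]+c*P[:,0]-s*P[:,1],p[1]+s*P[:,0]+c*P[:,1],P[:,2]]
def fit(obs,p0):  # obs: list of (frame, rack pts, pixels)
    r=lambda p:np.concatenate([(proj(f,world(p,P))-U).ravel() for f,P,U in obs])
    s=least_squares(r,p0,loss='soft_l1'); return s.x,r(s.x).reshape(-1,2)
E
python3 - <<'E'
from h import *
t=pickle.load(open('top.pkl','rb')); s=pickle.load(open('scene.pkl','rb'))
P=[[-.085,.058,.052],[-.16,.037,.034],[-.16,-.037,.034],[.014,0,.071],[.09,.037,.105],[.09,-.037,.105]]
U=np.array([[411,384],[402,441],[444,460],[470,343],[472,287],[516,304]])*.7
for p0 in([.5,-.1,0.3],[.5,-.1,-.5],[.5,.1,2.5]):
    p,r=fit([(t,P,U)],p0); print(p,np.round(r,1).tolist())
print(proj(s,world(p,P))/.7)
E
```

```text
[ 0.56548919 -0.00205592 -0.42155635] [[-2.1, 3.0], [-1.7, -0.2], [0.5, 1.3], [1.0, -0.1], [-0.2, -3.3], [1.6, -0.7]]
[ 0.56548919 -0.00205592 -0.42155634] [[-2.1, 3.0], [-1.7, -0.2], [0.5, 1.3], [1.0, -0.1], [-0.2, -3.3], [1.6, -0.7]]
[ 5.65489185e-01 -2.05591736e-03  5.86162894e+00] [[-2.1, 3.0], [-1.7, -0.2], [0.5, 1.3], [1.0, -0.1], [-0.2, -3.3], [1.6, -0.7]]
[[429.74816174 277.36352821]
 [464.14388798 272.36128379]
 [449.09483267 251.89885169]
 [365.85900655 260.13824111]
 [325.92822808 261.72927694]
 [317.51070252 239.71605866]]
```

```bash
python3 - <<'E'
from h import *
from workcell import bot, vision, ticket, telemetry
p=[.5655,-.0021,-.4216]
W=world(p,[[-.085,.029,.2]])[0]
print(W)
for y in(p[2],p[2]+np.pi):
    print(bot.solve_ik(W,[np.pi,0,y]))
bot.move_pose(W,[np.pi,0,p[2]])
bot.gripper_to(0.51)
pos,rot=telemetry.read_tcp_pos(),telemetry.read_tool_rot()
f=vision.grab_frame('wrist'); f['pos']=pos; f['rot']=rot
pickle.dump(f,open('w1.pkl','wb')); print(pos,rot,f['mount'],telemetry.read_grip_width(),telemetry.read_time())
cv2.imwrite('pics/w1.png',cv2.resize(f['pixels'][:,:,::-1],(800,600),interpolation=cv2.INTER_CUBIC))
E
```

```text
[0.4998104 0.0591444 0.2      ]
[-0.01553198 -0.0143577  -0.0598915   1.52526253  0.         -2.73552464]
[-0.01553198 -0.0143577  -0.0598915   1.52526253  0.          0.40606802]
[0.4998176  0.05911894 0.20001895] [-3.14158190e+00 -2.62982304e-05 -4.21648206e-01] [[-3.95571391e-04 -9.49035768e-01 -3.15168137e-01  7.93256875e-02]
 [ 9.99999813e-01 -2.28278728e-04 -5.67718047e-04  1.39836514e-03]
 [ 4.66838552e-04 -3.15168303e-01  9.49035680e-01 -1.26770662e-01]
 [ 0.00000000e+00  0.00000000e+00  0.00000000e+00  1.00000000e+00]] 0.5146802207340401 4.1167
```

View pics/w1.png

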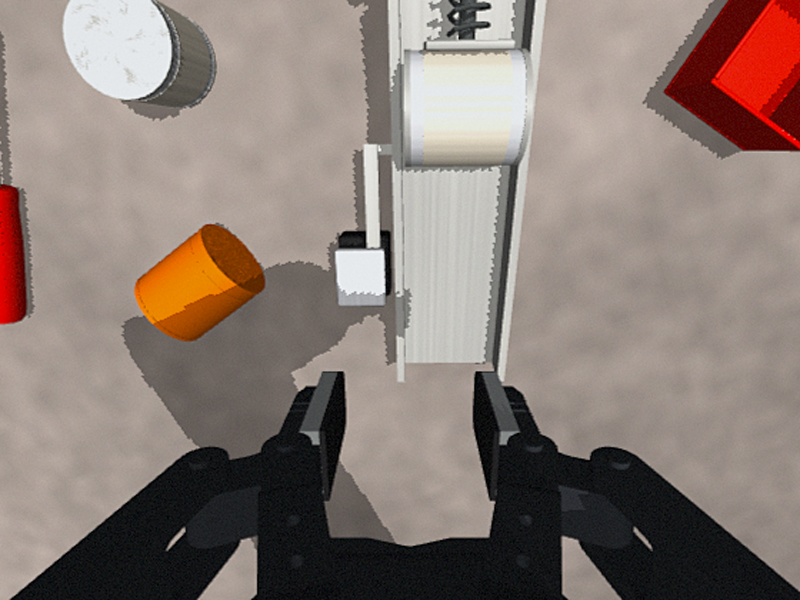

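The wrist view shows the paddle plate with corners (336,249), (384,249), (386,305) and (338,305). The lane floor's lower end runs from (405,362) to (486,362). The tin is behind the gate, spanning columns 404–527, and the way down is clear. Next I'll refine the rack fit.

```bash
cat >> h.py <<'E'
from scipy.spatial.transform import Rotation as R
def wristframe(f):
    T=np.eye(4); T[:3,:3]=R.from_euler('xyz',f['rot']).as_matrix(); T[:3,3]=f['pos']
    C=np.linalg.inv(T@f['mount']); f['rvec']=R.from_matrix(C[:3,:3]).as_rotvec(); f['tvec']=C[:3,3]; return f
E
python3 - <<'E'
from h import *
f=wristframe(pickle.load(open('w1.pkl','rb')))
P=[[-.067,.073,.052],[-.067,.043,.052],[-.103,.043,.052],[-.103,.073,.052],[-.16,.032,.014],[-.16,-.032,.014]]
U=np.array([[336,249],[384,249],[386,305],[338,305],[405,362],[486,362]])*.7
p,r=fit([(f,P,U)],[.5655,-.0021,-.4216]); print(p,np.round(r,1).tolist())
print((proj(f,world(p,[[-.16,-.037,.034],[.014,.029,.071],[.014,-.029,.071],[.014,0,.098]]))/.7).round())
# fingertip/pad check: where are pads in tool frame at tip depth 17mm, pixels of pad corners
from workcell import telemetry
K=f['camera_matrix'];
print((proj(f,[(R.from_euler('xyz',f['rot']).as_matrix()@[x,y,z]+f['pos']) for x in(.011,) for y in(-.022,-.0365,.022,.0365) for z in(.017,.011,0)])/.7).round().tolist())
E
```

```text
[ 0.56610193 -0.00418021 -0.42920108] [[-0.6, -0.3], [0.9, -0.1], [-0.2, 0.4], [-0.2, 0.2], [-0.9, -0.3], [2.9, 0.1]]
[[502. 375.]
 [410. 100.]
 [524. 101.]
 [474.  95.]]
[[340.0, 357.0], [337.0, 365.0], [332.0, 381.0], [297.0, 357.0], [293.0, 365.0], [284.0, 381.0], [470.0, 357.0], [472.0, 365.0], [477.0, 381.0], [513.0, 357.0], [517.0, 365.0], [525.0, 381.0]]
```

The fit is good to about 1 px. I'll straddle the wall with one finger over the paddle and the other mid-lane, then press down under a force limit.

```bash
python3 - <<'E'
from h import *
from workcell import bot, vision, ticket, telemetry
p=[.5661,-.0042,-.4292]
x=lambda z:world(p,[[-.085,.029,z]])[0]
bot.gripper_to(0.6)
bot.move_pose(x(.15),[np.pi,0,p[2]])
bot.move_linear(x(.07),v=.1)
F0=np.array(telemetry.read_contact_force())
c1=bot.move_linear(x(.02),v=.03,max_force=1.5); z1=telemetry.read_tcp_pos()
print(c1,z1,telemetry.read_contact_force()-F0)
c=bot.move_linear(x(z1[2]-.025),v=.03,max_force=12)
bot.hold(1.5)
pos,rot=telemetry.read_tcp_pos(),telemetry.read_tool_rot()
print(c,pos,telemetry.read_contact_force()-F0,telemetry.read_grip_width(),telemetry.read_time())
f=vision.grab_frame('wrist'); s=vision.grab_frame('scene')
a=cv2.resize(s['pixels'][150:230,200:340],(560,320),interpolation=cv2.INTER_CUBIC)
cv2.imwrite('pics/a1.png',np.vstack([f['pixels'][140:420],a])[:,:,::-1])
E
```

```text
True [0.50081793 0.05756346 0.06198465] [ 0.93803428  0.42213298 -0.65810632]
True [0.50064763 0.05771274 0.05161068] [-3.63540514 -0.22977065  6.71422553] 0.5994793177878835 8.225
```

View pics/a1.png

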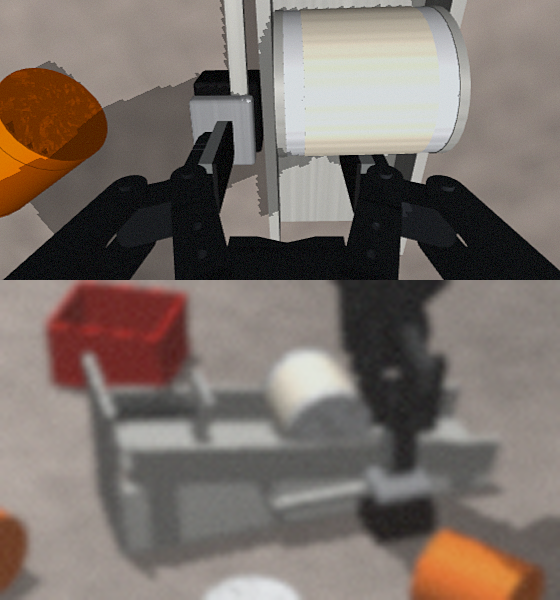

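The tin has popped out past the gate and rests against the lane finger, with the paddle pressed. I'll press a little more to make sure it is fully down.

```bash
python3 - <<'E'
from h import *
from workcell import bot, vision, ticket, telemetry
pos=np.array(telemetry.read_tcp_pos())
for i in range(6):
    pos[2]-=.001
    bot.move_linear(pos,v=.01); bot.hold(.2)
    F=np.array(telemetry.read_contact_force()); print(telemetry.read_tcp_pos()[2],F.round(1))
    if F[2]>14: break
bot.hold(.5)
s=vision.grab_frame('scene'); f=vision.grab_frame('wrist')
a=cv2.resize(s['pixels'][150:230,200:340],(560,320),interpolation=cv2.INTER_CUBIC)
cv2.imwrite('pics/a2.png',np.vstack([f['pixels'][140:420],a])[:,:,::-1])
print(telemetry.read_contact_force(),telemetry.read_time())
E
```

```text
0.05158978991848576 [-3.2  0.4  8.8]
0.05147427326047544 [-5.4 -0.1 12.5]
0.051398980810304584 [-7.2 -0.7 16.9]
[-7.56407725 -1.01840877 16.14540613] 10.275
```

View pics/a2.png

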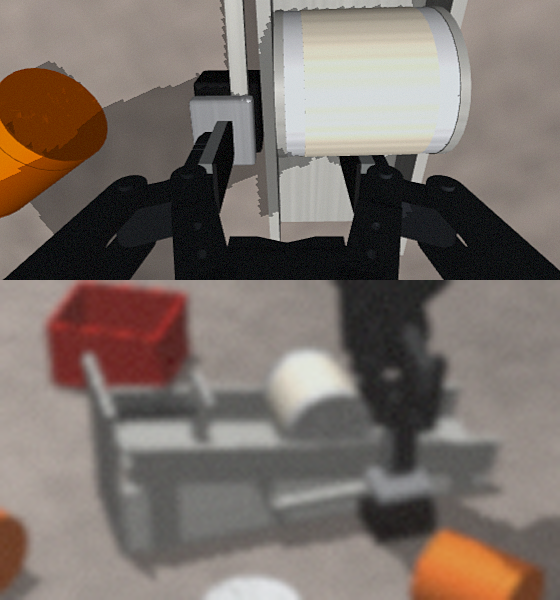

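The press is now stiff: 16 N with no further travel, so the paddle is bottomed. The tip height agrees with the 38 mm given. The tin is at rest against the finger.

```bash
python3 -c "
from workcell import ticket
print(ticket.finish_job())"
```

```text
the job is handed in; nothing more can be done
None
```

I handed the job in with the paddle held fully down and the tin at rest on the ramp past the gate, trapped against the lane finger; the hand-in call returned no verdict.

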